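# Refill the empty pockets of the leaning can rack

### The job

Find the empty pockets in the leaning rack and put one of the spare spray cans, foot first and fully down, into each of them, so that every pocket holds something. Leave what is already in the rack and the other things on the bench where they are, do not knock any can over, and leave the spare that is left over standing upright on the bench.

Things in the scene. Friction and masses are not known exactly. Their poses are not given: they have to be found in the camera images.
- rack: fixed dark steel base, 104 x 404 mm, with five grey pockets in a row along its y (pitch 76 mm), rear edges 100 mm high; kept things lean out over the front to 125 mm before the row line, 185 mm high. Origin on the bench under the row's middle, -x is the front, z up. Place and yaw vary, and which pocket stands where.
- pocket_1_seat (a point): centre of the inner floor of pocket_1, a fixed square cell 62 x 62 mm inside, walls 4 mm, 65 mm deep, square to the rack; empty or taken by a kept thing. Its axis leans 30 degrees to the rack's front: floor to open mouth runs along (-0.5, 0, 0.866) in the rack's frame. A seated can's foot centre lies within 9 mm of this point (play)
- pocket_2_seat (a point): centre of the inner floor of pocket_2, a fixed square cell 62 x 62 mm inside, walls 4 mm, 65 mm deep, square to the rack; empty or taken by a kept thing. Its axis leans 30 degrees to the rack's front: floor to open mouth runs along (-0.5, 0, 0.866) in the rack's frame. A seated can's foot centre lies within 9 mm of this point (play)
- pocket_3_seat (a point): centre of the inner floor of pocket_3, a fixed square cell 62 x 62 mm inside, walls 4 mm, 65 mm deep, square to the rack; empty or taken by a kept thing. Its axis leans 30 degrees to the rack's front: floor to open mouth runs along (-0.5, 0, 0.866) in the rack's frame. A seated can's foot centre lies within 9 mm of this point (play)
- pocket_4_seat (a point): centre of the inner floor of pocket_4, a fixed square cell 62 x 62 mm inside, walls 4 mm, 65 mm deep, square to the rack; empty or taken by a kept thing. Its axis leans 30 degrees to the rack's front: floor to open mouth runs along (-0.5, 0, 0.866) in the rack's frame. A seated can's foot centre lies within 9 mm of this point (play)
- pocket_5_seat (a point): centre of the inner floor of pocket_5, a fixed square cell 62 x 62 mm inside, walls 4 mm, 65 mm deep, square to the rack; empty or taken by a kept thing. Its axis leans 30 degrees to the rack's front: floor to open mouth runs along (-0.5, 0, 0.866) in the rack's frame. A seated can's foot centre lies within 9 mm of this point (play)
- spare_1: Spare, upright on the bench before the rack at any yaw, among other things: red spray can 168 mm tall: round body 49 mm in diameter to 119 mm up, shoulder to 138; dark round head 32 mm across at 139 mm, 29 at 160 (can be gripped across can y), a 12 mm wide spout bar on it at 156-168 mm points to can -x. 0.2-0.35 kg. z up its axis, which passes 12.5 mm along can +x from the origin, at foot level
- spare_1_foot (a point): centre of the underside of spare_1's round body, on its axis
- spare_2: Spare, upright on the bench before the rack at any yaw, among other things: red spray can 168 mm tall: round body 49 mm in diameter to 119 mm up, shoulder to 138; dark round head 32 mm across at 139 mm, 29 at 160 (can be gripped across can y), a 12 mm wide spout bar on it at 156-168 mm points to can -x. 0.2-0.35 kg. z up its axis, which passes 12.5 mm along can +x from the origin, at foot level
- spare_2_foot (a point): centre of the underside of spare_2's round body, on its axis
- spare_3: Spare, upright on the bench before the rack at any yaw, among other things: red spray can 168 mm tall: round body 49 mm in diameter to 119 mm up, shoulder to 138; dark round head 32 mm across at 139 mm, 29 at 160 (can be gripped across can y), a 12 mm wide spout bar on it at 156-168 mm points to can -x. 0.2-0.35 kg. z up its axis, which passes 12.5 mm along can +x from the origin, at foot level
- spare_3_foot (a point): centre of the underside of spare_3's round body, on its axis
- kept_can_1: Stored in one of the pockets, leaning with it, not to be disturbed: red spray can 168 mm tall: round body 49 mm in diameter to 119 mm up, shoulder to 138; dark round head 32 mm across at 139 mm, 29 at 160 (can be gripped across can y), a 12 mm wide spout bar on it at 156-168 mm points to can -x. 0.2-0.35 kg. z up its axis, which passes 12.5 mm along can +x from the origin, at foot level
- kept_can_1_foot (a point): centre of the underside of kept_can_1's round body, on its axis; rests on its pocket's floor, up to 9 mm from the seat point
- kept_can_2: Stored in one of the pockets, leaning with it, not to be disturbed: red spray can 168 mm tall: round body 49 mm in diameter to 119 mm up, shoulder to 138; dark round head 32 mm across at 139 mm, 29 at 160 (can be gripped across can y), a 12 mm wide spout bar on it at 156-168 mm points to can -x. 0.2-0.35 kg. z up its axis, which passes 12.5 mm along can +x from the origin, at foot level
- kept_can_2_foot (a point): centre of the underside of kept_can_2's round body, on its axis; rests on its pocket's floor, up to 9 mm from the seat point
- kept_glue: Stored in one of the pockets, leaning with it, not to be disturbed: orange bottle of wood glue with a pointed white nozzle: round body 56 mm in diameter up to 85 mm, shoulder to 105 mm, 141 mm tall in all; origin at the centre of the underside, z along its axis
- kept_glue_foot (a point): centre of the underside of kept_glue, at its origin
- glue_bottle: Bystander standing on the bench among the spares, not to be disturbed: orange bottle of wood glue with a pointed white nozzle: round body 56 mm in diameter up to 85 mm, shoulder to 105 mm, 141 mm tall in all; origin at the centre of the underside, z along its axis
- low_tin: Bystander lying among the spares, not to be disturbed: round card tin with a pale lid, 76 mm in diameter, 64 mm high, origin at the centre of its underside, z up
- tape_measure: Bystander standing among the spares, not to be disturbed: yellow and black pocket tape measure, 34 x 87 x 64 mm (x, y, z), origin at the centre of its underside
There are look-alikes about, which are no part of the job. Leave any green or purple look-alike of the spare_2 alone.

How it is judged:
By the outcome, as a careful person would: the job done as asked, in the order asked, and still so for the second after the job is handed in, with the robot touching nothing.
It also fails if it takes over 58 s, if anything falls off the work surface, if the arm or the gripper's body presses on something with over 40 N, if the wrist force passes 120 N, or if a joint passes its speed limit or range.

### The arm

A 6-joint arm with a two-finger parallel gripper is mounted at the origin on a cart in front of the work surface, level with it; the furniture and walls round the work are solid. World frame = base frame: x ahead of the robot, y to its left, z up, the work surface at z = 0. Lengths are in m, angles in rad, forces in N, time in s.
With the tool pointing down it reaches from about 0.25 to 0.725 m from the base axis. Payload 4 kg.
Tool frame: the origin (TCP) lies midway between the tips of the shut fingers; the grasp point (between the pads) lies grip_point_offset behind it (grip_point_offset is the distance from the TCP to the grasp point, in m); z points along the fingers, y is the line along which they close (so a half turn about z gives the same grasp; the last joint's range is limited). The gripper opens to 85 mm and grips with 20 to 120 N. Pads are 22 mm wide; open, the fingers measure 114 mm over their backs; the gripper's body (76 mm by 85 mm) begins 54 mm behind the grasp point. The pads swing forward as they close: fully open they stand 13 mm farther back than shut.
Start: joints at [-1.162, 0.241, 0.005, 1.335, 0, 1.571], TCP at [0.199, -0.459, 0.231] pointing down, gripper open.
Joint ranges: [-2.72, 2.72], [-1.05, 1.87], [-1.09, 1.28], [-1.99, 2.15], [-1.42, 1.44], [-3.14, 3.14]. Speed limits (rad/s): [2.79, 2.79, 3.14, 3.14, 3.14, 3.14].

### API

Orientations are given as a unit quaternion [x, y, z, w].
In Python, from workcell import * gives the robot as it stands. The module is installed in compiled form; this text tells all that it offers.
- The arm moves only by the tool arm_command, never from a script. Its arguments are lists of equal length, an entry for each row: "slide": the shift along the tool's x, y, z in cm, a list of three; "spin": the turn about the tool's z in degrees. A call has exactly 5 rows; each row is the pose to reach, as a shift and turn from the pose commanded when the call began, along the tool's axes at that moment; what a row does not reach only later rows make up. A row lasts 1/8 s, in which the tool goes at most 62.5 mm and 10.7 degrees, less where a joint would pass 70% of its speed; a pose out of reach is approached as far as the arm can. A call with a gripper value outside its range is refused whole. "jaw" is the finger opening in cm, from 0 to 8.54, set as the call begins (left out, the last holds). The fingers move at their own pace and stop on an object; the grip force is fixed at half the most. Time passes only in rows, so rows that repeat a pose let the fingers close, or fill a call up. It gives the time, the measured TCP pose, the force, the opening and the grip force at its end, in the units of the state.
- get_obs(): the state, without advancing time (a new reading comes with each control period).
- camera(name): name is "scene" or "top"; returns a dict with "pixels" (480x640x3 uint8, red, green, blue), "range_z" (480x640 float32, m along the optical axis (not along the pixel's ray), 0 where there is no reading), "intrinsics" (3x3 intrinsics, pixels), "k1" (the pictures are not rectified: a ray, as slopes to the right and down, at radius r is drawn at 1 + k1 r^2 times it, then the intrinsics apply), "rvec" (rotation vector, rad) and "tvec" (3), from world to camera coordinates, as OpenCV has them. Camera axes: x right, y down, z forward; pixel columns grow to the right and rows downward; lengths in m; the calibration is good to about 2 mm. A picture is of the moment at which its call begins.
- job_done(): hands the job in; it is judged then, once.
Trained networks look in a picture, given as the dict that the camera call returned (one of the last four; its "shot" number tells which), for a name from the list of things; names that differ only in an ending like _2 or _b are one class to them, and where a whole thing is asked for, a point or a joint stands for the part that bears it (a point fixed in the world has none). Each returns a list of dicts, best first, with "confidence" (0 to 1); they miss things now and then, are a little off and sometimes report something else, mostly with a low value. They report only what shows in the picture. A call takes as long as a camera call. They do not tell look-alikes from the thing itself.
- recognise(picture, thing): "centre" ([column, row] in pixels, amid what is visible of it).
- landmark_of(picture, thing): "centre" ([column, row] in pixels: a listed point, or the origin of a listed thing).
The state is a dict: "clock": time; "joint_pos": joint angles; "joint_vel": joint speeds; "tau": joint torques, N m; "eef_pos": TCP position; "tool_rot": TCP orientation; "ft_force": force on the tool from outside, world axes, zero at the start; "ft_torque": the same for the moment, N m; "grip_width": finger opening in m; "grasp_force": force on a finger pad.
Only numpy, scipy, OpenCV 4.12 (cv2) and the standard library are available. Lean on these libraries where they do the work, as an engineer would, in place of code of your own. Each camera call takes 0.05 s, during which the arm holds its last target. There are 200 camera calls.

## Working session

There is one attempt and no reset: what is moved stays moved. The work goes in short steps, Python scripts to look and compute and a tool call to move; the robot and the scene stay as the last step left them, time stands still between calls to the robot, and variables do not carry over. Pictures are saved under pics/ and viewed, at most 10 in all, crops included, and the job is handed in when it is done.

Besides the shell and the picture viewer there is one more tool, called as a command line: name --pt "numbers of a row" for each row, then --argument value for the rest. arm_command: Moves the arm, as the interface text tells. Its arguments: {"type":"object","properties":{"slide":{"type":"array","items":{"type":"array","items":{"type":"number"}}},"spin":{"type":"array","items":{"type":"number"}},"jaw":{"type":"number"}},"required":["slide","spin"]}

```bash
mkdir -p pics; cat > h.py <<'E'
import numpy as np, cv2
from workcell import *
def cam(name):
    c=camera(name); R=cv2.Rodrigues(np.array(c["rvec"],float))[0]; c["R"]=R; c["t"]=np.array(c["tvec"],float).ravel(); return c
def slopes(c,uv):
    K=np.array(c["intrinsics"]); uv=np.atleast_2d(np.array(uv,float))
    d=np.stack([(uv[:,0]-K[0,2])/K[0,0],(uv[:,1]-K[1,2])/K[1,1]],1); s=d.copy()
    for _ in range(10): s=d/(1+c["k1"]*(s**2).sum(1,keepdims=True))
    return s
def at_z(c,uv,z):
    s=slopes(c,uv); d=np.c_[s,np.ones(len(s))]@c["R"]; o=-c["R"].T@c["t"]
    return o+d*((z-o[2])/d[:,2])[:,None]
def cloud(c):
    v,u=np.mgrid[0:480,0:640]; s=slopes(c,np.c_[u.ravel(),v.ravel()]); z=c["range_z"].ravel()[:,None]
    P=(np.c_[s,np.ones(len(s))]*z-c["t"])@c["R"]; P[z[:,0]==0]=np.nan
    return P.reshape(480,640,3)
def save(c,f): cv2.imwrite("pics/"+f,c["pixels"][:,:,::-1])
E
python3 - <<'E'
from h import *
np.set_printoptions(precision=4,suppress=True)
for n in("top","scene"):
    c=cam(n); save(c,n+"0.png"); P=cloud(c); print(n,-c["R"].T@c["t"],c["intrinsics"],c["k1"])
    for th in("spare_1","spare_1_foot","pocket_1_seat","kept_glue","glue_bottle","low_tin","tape_measure","rack"):
        for f in (recognise,landmark_of):
            print(th,f.__name__,[(np.round(d["centre"]).astype(int).tolist(),round(d["confidence"],2)) for d in f(c,th)])
print(get_obs())
E
```

```text
top [0.4103 0.1883 0.9007] [[473.1836   0.     323.1518]
 [  0.     473.1836 238.4004]
 [  0.       0.       1.    ]] -0.01021003311542872
spare_1 call [([174, 280], 0.9), ([292, 277], 0.81), ([229, 295], 0.8), ([197, 225], 0.7), ([354, 347], 0.67)]
spare_1 call [([212, 233], 0.93), ([357, 339], 0.93), ([186, 280], 0.69), ([291, 281], 0.67), ([236, 297], 0.66)]
spare_1_foot call [([291, 276], 0.67)]
spare_1_foot call [([294, 275], 0.92), ([341, 175], 0.2)]
pocket_1_seat call [([418, 160], 0.68), ([259, 182], 0.21)]
pocket_1_seat call [([418, 170], 0.71)]
kept_glue call [([342, 185], 0.63)]
kept_glue call [([419, 169], 0.61), ([335, 176], 0.59)]
glue_bottle call [([458, 296], 0.97), ([396, 285], 0.58)]
glue_bottle call [([448, 296], 0.82)]
low_tin call [([397, 285], 0.93), ([291, 275], 0.73)]
low_tin call [([392, 285], 0.89), ([418, 170], 0.42)]
tape_measure call [([457, 299], 0.53)]
tape_measure call [([341, 298], 0.9), ([302, 177], 0.52)]
rack call [([318, 188], 0.65)]
rack call []
scene [0.5155 0.7085 0.7252] [[493.7705   0.     319.6119]
 [  0.     493.7705 240.374 ]
 [  0.       
[... 699 characters left out ...]
57], 0.84), ([230, 258], 0.45)]
low_tin call [([349, 180], 0.9)]
low_tin call [([345, 194], 0.66)]
tape_measure call [([367, 228], 0.75)]
tape_measure call [([360, 230], 0.74)]
rack call []
rack call []
{'clock': 1.7, 'joint_pos': array([-1.162 ,  0.2406,  0.005 ,  1.3352, -0.    ,  1.5708]), 'joint_vel': array([ 0.0023,  0.0005,  0.001 ,  0.0006, -0.0018,  0.0003]), 'tau': array([ -0.0007, -37.2208,  25.2687,   0.0014,  -0.0001,  -0.    ]), 'eef_pos': array([ 0.1987, -0.4588,  0.2313]), 'tool_rot': array([ 0.9792,  0.203 , -0.    , -0.    ]), 'ft_force': array([ 0.3437, -0.6703, -0.5841]), 'ft_torque': array([-0.0129, -0.0209, -0.0016]), 'grasp_force': 0.0, 'grip_width': 0.0856290151830575}
```

View pictures.

View pics/top0.png

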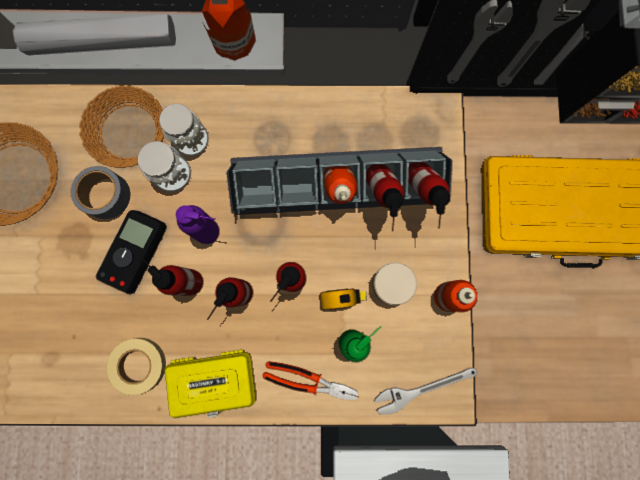

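View pics/scene0.png

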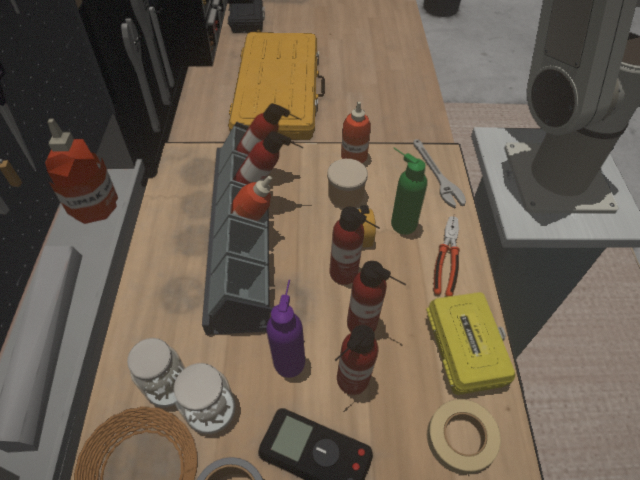

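```bash
python3 - <<'E'
from h import *
np.set_printoptions(precision=4,suppress=True)
C={n:cam(n) for n in("top","scene")}; Q={n:cloud(c) for n,c in C.items()}
np.savez("s0.npz",**{n+k:v for n in C for k,v in (("P",Q[n]),("I",C[n]["pixels"]))})
P=Q["top"]
for px in((180,280),(235,293),(291,277),(355,345),(341,298),(395,285),(458,296)): print(px,P[px[1],px[0]])
# rack rear/front top height maps
for u in range(230,455,22): print(u,[tuple(np.round(P[v,u]*1000).astype(int)) for v in range(148,222,7)])
big=cv2.resize(C["top"]["pixels"][220:340,130:330],None,fx=4,fy=4,interpolation=cv2.INTER_CUBIC)
cv2.imwrite("pics/crop1.png",big[:,:,::-1])
E
```

```text
(180, 280) [0.4495 0.4134 0.1304]
(235, 293) [0.4282 0.3191 0.1564]
(291, 277) [0.4529 0.2314 0.1669]
(355, 345) [0.3499 0.1329 0.166 ]
(341, 298) [0.4223 0.1492 0.0633]
(395, 285) [0.4454 0.0538 0.0632]
(458, 296) [ 0.4255 -0.044   0.1084]
230 [(np.int64(716), np.int64(365), np.int64(0)), (np.int64(702), np.int64(364), np.int64(-1)), (np.int64(689), np.int64(364), np.int64(-3)), (np.int64(649), np.int64(347), np.int64(83)), (np.int64(635), np.int64(346), np.int64(89)), (np.int64(622), np.int64(345), np.int64(90)), (np.int64(611), np.int64(346), np.int64(85)), (np.int64(599), np.int64(346), np.int64(81)), (np.int64(603), np.int64(361), np.int64(2)), (np.int64(589), np.int64(360), np.int64(1)), (np.int64(576), np.int64(360), np.int64(0))]
252 [(np.int64(716), np.int64(321), np.int64(0)), (np.int64(701), np.int64(321), np.int64(2)), (np.int64(670), np.int64(312), np.int64(59)), (np.int64(644), np.int64(305), np.int64(102)), (np.int64(652), np.int64(316), np.int64(27)), (np.int64(639), np.int64(316), np.int64(24)), (np.int64(628), np.int64(317), np.int64(16)), (np.int64(611), np.int64(3
[... 4010 characters left out ...]
4(141)), (np.int64(587), np.int64(9), np.int64(139)), (np.int64(606), np.int64(-24), np.int64(-1)), (np.int64(592), np.int64(-24), np.int64(-1)), (np.int64(578), np.int64(-23), np.int64(-2))]
450 [(np.int64(719), np.int64(-71), np.int64(0)), (np.int64(705), np.int64(-70), np.int64(-1)), (np.int64(660), np.int64(-41), np.int64(98)), (np.int64(648), np.int64(-42), np.int64(96)), (np.int64(636), np.int64(-43), np.int64(90)), (np.int64(626), np.int64(-45), np.int64(82)), (np.int64(615), np.int64(-46), np.int64(77)), (np.int64(582), np.int64(-21), np.int64(163)), (np.int64(605), np.int64(-66), np.int64(1)), (np.int64(592), np.int64(-67), np.int64(-2)), (np.int64(578), np.int64(-66), np.int64(0))]
```

View pics/crop1.png

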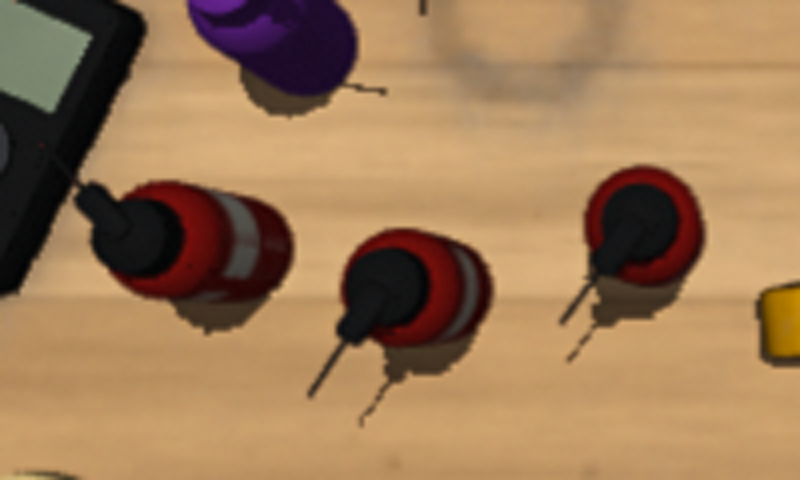

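```bash
cat > rack.py <<'E'
from h import *
from scipy.optimize import minimize
np.set_printoptions(precision=4,suppress=True)
d=np.load("s0.npz")
P=np.concatenate([d[n+"P"].reshape(-1,3) for n in("top","scene")]);I=np.concatenate([d[n+"I"].reshape(-1,3) for n in("top","scene")]).astype(int)
m=(np.abs(P[:,0]-.63)<.07)&(P[:,1]>-.08)&(P[:,1]<.38)&(P[:,2]>.055)&(P[:,2]<.11)&(np.ptp(I,axis=1)<40)
P=P[m]
th=np.pi/6; a=np.array([-.5,0,.866]); b=np.array([.866,0,.5])
def loc(p):  # p: x,y (row middle seat), z, yaw -> rim coords
    c,s=np.cos(p[3]),np.sin(p[3]); R=np.array([[c,-s,0],[s,c,0],[0,0,1]])
    q=(P-p[:3])@R; return q@a, q@b, q[:,1]
def cost(p):
    h,u,v=loc(p)
    du=np.maximum(0,np.abs(np.abs(u)-33)/1-2e-3) if 0 else None
    walls=np.abs(v[:,None]-(np.arange(6)-2.5)*.076)
    dv=np.maximum(0,walls.min(1)-.006); 
    de=np.maximum(0,np.abs(np.abs(u)-.033)-.002)
    d2=np.hypot(np.minimum(dv,de),np.maximum(0,np.abs(u)-.035))
    D=np.hypot(d2,np.maximum(0,np.abs(h-.065)-.0))
    # only rim: saturated
    return np.minimum(D,.006).mean()
best=None
for x in(.61,.625,.64):
  for y in(.14,.152,.164):
    for w in(.03,.06):
      r=minimize(cost,[x,y,.027,w],method="Nelder-Mead",options=dict(initial_simplex=np.array([[x,y,.027,w]]*5)+np.vstack([np.zeros(4),np.diag([.01,.01,.003,.03])]),maxiter=600,xatol=1e-5,fatol=1e-8))
      if best is None or r.fun<best.fun: best=r
p=best.x; print(len(P),p,best.fun); 
h,u,v=loc(p); g=np.abs(h-.065)<.006
print(g.sum(),np.histogram(v[g],np.arange(-.21,.211,.01))[0],np.histogram(u[g],np.arange(-.045,.046,.005))[0])
c,s=np.cos(p[3]),np.sin(p[3])
for k in range(-2,3): print(k,p[:3]+k*.076*np.array([-s,c,0]))
E
python3 rack.py; python3 - <<'E'
from h import *
c=cam("top"); P=np.load("s0.npz")["topP"];I=np.load("s0.npz")["topI"].astype(int)
f=lambda u,v:(130+(u+.5)/4-.5,220+(v+.5)/4-.5)
for n,h,s in(("L",(137,238),(85,192)),("M",(388,287),(350,328)),("R",(640,222),(605,262))):
    H=at_z(c,f(*h),.160)[0]; S=at_z(c,f(*s),.165)[0]; d=S-H
    m=(np.hypot(P[...,0]-H[0],P[...,1]-H[1])<.016)&(P[...,2]>.135)&(P[...,2]<.163)&(np.ptp(I,axis=2)<40)
    print(n,H,np.degrees(np.arctan2(d[1],d[0])),P[m].mean(0),(P[m].max(0)+P[m].min(0))/2,m.sum())
E
```

```text
10373 [0.6574 0.1536 0.0263 0.0604] 0.004342592970586916
4625 [  0 139 113  30  27  35  54  99 103 167  97  28  36  34  62 103 188 150
  61  36  30  46  77 116 270 289  82  76  85  86  79 247 279 161  93  81
  91  90  90 323 372   0] [ 11 233 770 141 149 151 150 166 191 201 231 254 273 232 241 909 322   0]
-2 [0.6666 0.0019 0.0263]
-1 [0.662  0.0777 0.0263]
0 [0.6574 0.1536 0.0263]
1 [0.6528 0.2294 0.0263]
2 [0.6482 0.3053 0.0263]
L [0.44923399 0.42990698 0.16      ] 48.00956872900794 [0.44815161 0.42653222 0.15628183] [0.44956182 0.43133286 0.15113116] 219
M [0.43059861 0.3315647  0.16      ] 140.3398382428971 [0.43159093 0.32906615 0.15795721] [0.43066363 0.33247505 0.15126745] 198
R [0.45617894 0.23399723 0.16      ] 140.51125056723427 [0.45669899 0.23248711 0.15929823] [0.4560461  0.23453157 0.15116437] 160
```

```bash
cat > go.py <<'E'
import sys; from h import *; from scipy.spatial.transform import Rotation as R
# args: x y z(grasp point, m) toolx_angle(deg) ...
def show():
    o=get_obs(); r=R.from_quat(o["tool_rot"]).as_matrix(); p=np.array(o["eef_pos"]); off=grip_point_offset
    a0=np.degrees(np.arctan2(r[1,0],r[0,0])); gp=p-off*r[:,2]
    print("t",o["clock"],"grasp",np.round(gp,4),"ang",round(a0,2),"tilt z",np.round(r[:,2],3),"F",np.round(o["ft_force"],1),"w",o["grip_width"],"q6",o["joint_pos"][5])
    A=list(map(float,sys.argv[1:]))
    for x,y,z,a in np.reshape(A,(-1,4)):
        print((x,y,z,a),"slide cm",np.round(r.T@(np.array([x,y,z])-gp)*100,2),"spin",round(-((a-a0+180)%360-180),1))
show()
E
python3 -c "from workcell import *;print(grip_point_offset)"; python3 go.py .4561 .2342 .25 140.5 .4561 .2342 .150 140.5
```

```text
0.0187
t 1.85 grasp [ 0.1987 -0.4588  0.25  ] ang 23.42 tilt z [-0. -0. -1.] F [ 0.8 -0.8 -0.3] w 0.08557516735264424 q6 1.570818481549343
(np.float64(0.4561), np.float64(0.2342), np.float64(0.25), np.float64(140.5)) slide cm [ 51.16 -53.36  -0.  ] spin -117.1
(np.float64(0.4561), np.float64(0.2342), np.float64(0.15), np.float64(140.5)) slide cm [ 51.16 -53.36  10.  ] spin -117.1
```

arm_command --pt "51.2 -53.4 0" --pt "51.2 -53.4 0" --pt "51.2 -53.4 0" --pt "51.2 -53.4 0" --pt "51.2 -53.4 0" --spin '[-117,-117,-117,-117,-117]' --jaw 6

```text
clock: 2.48
eef_pos: [0.308, -0.1642, 0.2316]
tool_rot: [0.78, 0.626, 0.0, 0.001]
ft_force: [1.1, 0.5, 0.1]
grip_width: 0.06
grasp_force: 0.0
```

```bash
python3 go.py .4561 .2342 .25 140.5 .4561 .2342 .154 140.5
```

```text
t 2.475 grasp [ 0.308  -0.1642  0.2503] ang 77.44 tilt z [ 0.001 -0.001 -1.   ] F [1.1 0.5 0.1] w 0.06000009361874468 q6 1.3000727369824638
(np.float64(0.4561), np.float64(0.2342), np.float64(0.25), np.float64(140.5)) slide cm [4.21e+01 5.80e+00 3.00e-02] spin -63.1
(np.float64(0.4561), np.float64(0.2342), np.float64(0.154), np.float64(140.5)) slide cm [42.11  5.78  9.63] spin -63.1
```

arm_command --pt "42.1 5.8 0" --pt "42.1 5.8 0" --pt "42.1 5.8 0" --pt "42.1 5.8 0" --pt "42.1 5.8 0" --spin '[-63,-63,-63,-63,-63]'

```text
clock: 3.1
eef_pos: [0.4186, 0.1287, 0.2317]
tool_rot: [0.413, 0.911, 0.0, 0.001]
ft_force: [1.0, -1.1, 0.2]
grip_width: 0.06
grasp_force: 0.0
```

```bash
python3 go.py .4561 .2342 .25 140.5 .4561 .2342 .154 140.5
```

```text
t 3.1 grasp [0.4186 0.1287 0.2504] ang 131.24 tilt z [ 0.001 -0.    -1.   ] F [ 1.  -1.1  0.2] w 0.05998676174329894 q6 1.149530207315344
(np.float64(0.4561), np.float64(0.2342), np.float64(0.25), np.float64(140.5)) slide cm [5.46 9.78 0.04] spin -9.3
(np.float64(0.4561), np.float64(0.2342), np.float64(0.154), np.float64(140.5)) slide cm [5.47 9.77 9.64] spin -9.3
```

arm_command --pt "5.5 9.8 0" --pt "5.5 9.8 0" --pt "5.5 9.8 2" --pt "5.5 9.8 4" --pt "5.5 9.8 5" --spin '[-9.3,-9.3,-9.3,-9.3,-9.3]'

```text
clock: 3.72
eef_pos: [0.4555, 0.2321, 0.1801]
tool_rot: [0.341, 0.94, -0.001, -0.001]
ft_force: [-0.2, 0.3, -0.6]
grip_width: 0.0601
grasp_force: 0.0
```

```bash
python3 go.py .4561 .2342 .154 140.5; python3 - <<'E'
from h import *
c=cam("top"); save(c,"top1.png")
E
```

```text
t 3.725 grasp [0.4556 0.2321 0.1988] ang 140.18 tilt z [-0.002 -0.001 -1.   ] F [-0.2  0.3 -0.6] w 0.060069551093607385 q6 1.1662459919019945
(np.float64(0.4561), np.float64(0.2342), np.float64(0.154), np.float64(140.5)) slide cm [0.09 0.2  4.48] spin -0.3
```

arm_command --pt "0.1 0.2 2" --pt "0.1 0.2 4" --pt "0.1 0.2 4.5" --pt "0.1 0.2 4.5" --pt "0.1 0.2 4.5" --spin '[0,0,0,0,0]'

```text
clock: 4.4
eef_pos: [0.4574, 0.2346, 0.1374]
tool_rot: [0.341, 0.94, 0.001, 0.001]
ft_force: [0.1, 0.2, -0.5]
grip_width: 0.0599
grasp_force: 0.0
```

arm_command --pt "0 0 0" --pt "0 0 0" --pt "0 0 0" --pt "0 0 0" --pt "0 0 0" --spin '[0,0,0,0,0]' --jaw 0

```text
clock: 5.03
eef_pos: [0.4574, 0.2347, 0.1374]
tool_rot: [0.341, 0.94, 0.001, 0.001]
ft_force: [-0.2, -0.3, 5.7]
grip_width: 0.0283
grasp_force: 59.9
```

```bash
cat > plan.py <<'E'
import sys,numpy as np
# pivot path (world) for pocket k; rack pose fit
k=int(sys.argv[1]); g=.152; seat=np.array([.6574,.1536,.0263]); w=.0604
c,s=np.cos(w),np.sin(w); seat=seat+k*.076*np.array([-s,c,0])
a=np.array([-.5,.866]); b=np.array([.866,.5])
for beta,d,u0 in ((30,-40,-28),(30,4,-29.5),(25,8,-31),(20,15,-31.),(15,24,-31.),(10,36,-31),(5,48,-31),(0,58,-31),(0,65,-31)):
    t=np.radians(30-beta); F=u0*1e-3*b+(65-d)*1e-3*a
    p=F+.0245*np.array([np.cos(t),np.sin(t)])+g*np.array([-np.sin(t),np.cos(t)])
    X=seat+np.array([c*p[0],s*p[0],p[1]]); print(beta,d,np.round(p*1e3,1),np.round(X,4))
E
python3 go.py; python3 plan.py 1
```

```text
t 5.025 grasp [0.4573 0.2346 0.1561] ang 140.15 tilt z [ 0.002  0.001 -1.   ] F [-0.2 -0.3  5.7] w 0.02834662954779935 q6 1.1695857995498549
30 -40 [-52.2 228.9] [0.6007 0.2263 0.2552]
30 4 [-31.5 190.1] [0.6213 0.2276 0.2164]
25 8 [-44.2 187.4] [0.6087 0.2268 0.2137]
20 15 [-54.1 181.7] [0.5988 0.2262 0.208 ]
15 24 [-63.  173.2] [0.5899 0.2257 0.1995]
10 36 [-70.3 160.8] [0.5826 0.2252 0.1871]
5 48 [-77.4 147.3] [0.5756 0.2248 0.1736]
0 58 [-85.1 134.4] [0.5678 0.2243 0.1607]
0 65 [-81.6 128.4] [0.5713 0.2245 0.1547]
```

```bash
python3 go.py .6007 .2263 .262 183.5
```

```text
t 5.025 grasp [0.4573 0.2346 0.1561] ang 140.15 tilt z [ 0.002  0.001 -1.   ] F [-0.2 -0.3  5.7] w 0.02834662954779935 q6 1.1695857995498549
(np.float64(0.6007), np.float64(0.2263), np.float64(0.262), np.float64(183.5)) slide cm [-11.55   8.57 -10.56] spin -43.3
```

arm_command --pt "0 0 -3" --pt "0 0 -7" --pt "-3 2 -10.6" --pt "-6 4.5 -10.6" --pt "-9 6.5 -10.6" --spin '[0,0,-8,-16,-24]'

```text
clock: 5.65
eef_pos: [0.5684, 0.2267, 0.2422]
tool_rot: [0.135, 0.991, 0.0, -0.0]
ft_force: [0.5, -1.0, -2.4]
grip_width: 0.0286
grasp_force: 60.1
```

```bash
python3 go.py .6007 .2263 .262 183.5  .6213 .2276 .2204 183.5; python3 - <<'E'
from h import *
c=cam("scene"); save(c,"scene1.png")
E
```

```text
t 5.65 grasp [0.5684 0.2267 0.2609] ang 164.44 tilt z [-0.  0. -1.] F [ 0.5 -1.  -2.4] w 0.028557877764524207 q6 0.6509317159710943
(np.float64(0.6007), np.float64(0.2263), np.float64(0.262), np.float64(183.5)) slide cm [-3.12  0.82 -0.11] spin -19.1
(np.float64(0.6213), np.float64(0.2276), np.float64(0.2204), np.float64(183.5)) slide cm [-5.07  1.5   4.05] spin -19.1
```

View pics/scene1.png

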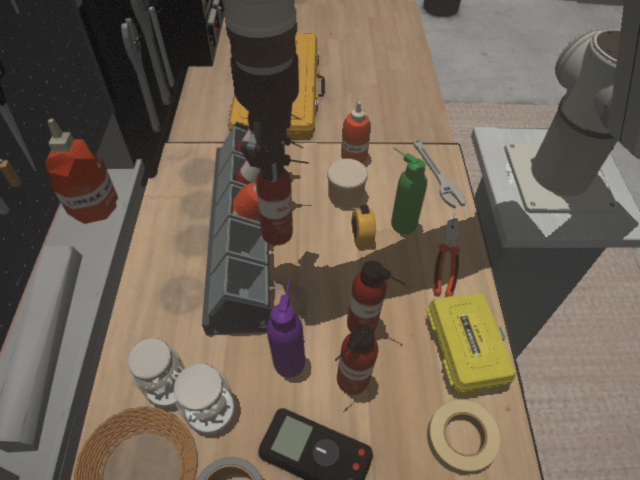

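The can is held upright (265–290, 165–245), hanging above the rack's front; the rest is undisturbed.

arm_command --pt "-3 0.8 -0.2" --pt "-5.1 1.5 -0.2" --pt "-5.1 1.5 -0.2" --pt "-5.1 1.5 -0.2" --pt "-5.1 1.5 -0.2" --spin '[-9.5,-19,-19,-19,-19]'

```text
clock: 6.32
eef_pos: [0.6197, 0.2272, 0.2444]
tool_rot: [-0.027, 1.0, -0.0, -0.0]
ft_force: [-0.3, -0.5, -1.5]
grip_width: 0.0285
grasp_force: 60.2
```

```bash
python3 go.py .6213 .2276 .2204 183.5; python3 - <<'E'
from h import *
np.set_printoptions(precision=4,suppress=True)
# can body centre while held
for n in("top","scene"):
    c=cam(n); P=cloud(c); I=c["pixels"].astype(int)
    for z0 in(.12,.15,.18,.2):
        m=(np.abs(P[...,0]-.62)<.05)&(np.abs(P[...,1]-.2276)<.05)&(np.abs(P[...,2]-z0)<.012)&(I[...,0]>I[...,1]+40)
        q=P[m][:,:2]
        if len(q)<15: continue
        from scipy.optimize import least_squares
        r=least_squares(lambda p:np.hypot(*(q-p).T)-.0245,[.62,.2276],loss="soft_l1",f_scale=.002); print(n,z0,len(q),r.x)
E
```

```text
t 6.325 grasp [0.6197 0.2272 0.2631] ang -176.88 tilt z [-0.001 -0.    -1.   ] F [-0.3 -0.5 -1.5] w 0.028532656243904192 q6 0.29693255302147825
(np.float64(0.6213), np.float64(0.2276), np.float64(0.2204), np.float64(183.5)) slide cm [-0.17  0.03  4.27] spin -0.4
```

arm_command --pt "-0.2 0 1" --pt "-0.2 0 2" --pt "-0.2 0 3" --pt "-0.2 0 3.8" --pt "-0.2 0 4.3" --spin '[0,0,0,0,0]'

```text
clock: 7.05
eef_pos: [0.6216, 0.2268, 0.199]
tool_rot: [-0.027, 1.0, -0.001, -0.002]
ft_force: [0.2, -0.3, -1.8]
grip_width: 0.0285
grasp_force: 62.2
```

```bash
python3 go.py .6213 .2276 .2196 183.5 .6087 .2268 .2177 183.5 .5988 .2262 .212 183.5; python3 - <<'E'
from h import *
c=cam("scene"); big=cv2.resize(c["pixels"][120:340,180:360],None,fx=2.7,fy=2.7); cv2.imwrite("pics/s2.png",big[:,:,::-1])
E
```

```text
t 7.05 grasp [0.6217 0.2269 0.2177] ang -176.85 tilt z [-0.003 -0.001 -1.   ] F [ 0.2 -0.3 -1.8] w 0.028455062459580585 q6 0.29499820930497506
(np.float64(0.6213), np.float64(0.2276), np.float64(0.2196), np.float64(183.5)) slide cm [ 0.03  0.08 -0.19] spin -0.4
(np.float64(0.6087), np.float64(0.2268), np.float64(0.2177), np.float64(183.5)) slide cm [1.3  0.07 0.01] spin -0.4
(np.float64(0.5988), np.float64(0.2262), np.float64(0.212), np.float64(183.5)) slide cm [2.29 0.06 0.58] spin -0.4
```

View pics/s2.png

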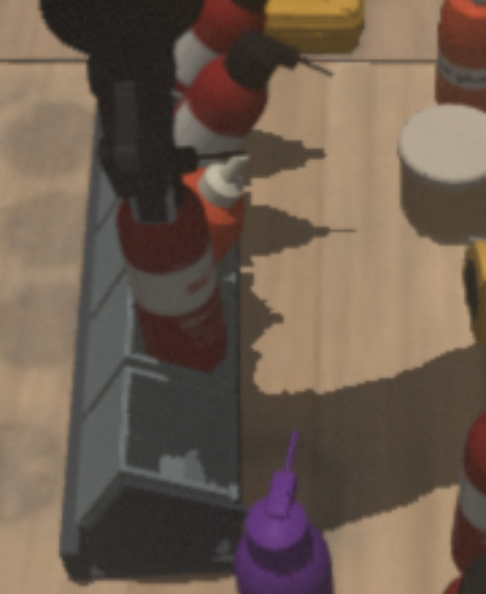

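Can foot (crop 195,360) sits inside the mouth of the correct pocket, behind the front lip, without contact; now tilt by moving forward.

arm_command --pt "0.6 0.05 0" --pt "1.3 0.05 0" --pt "1.8 0.05 0.25" --pt "2.3 0.05 0.55" --pt "2.3 0.05 0.55" --spin '[0,0,0,0,0]'

```text
clock: 7.72
eef_pos: [0.5995, 0.2267, 0.1966]
tool_rot: [-0.028, 1.0, 0.0, 0.001]
ft_force: [3.0, -0.1, 2.9]
grip_width: 0.0284
grasp_force: 61.7
```

```bash
python3 go.py .5899 .2257 .2035 183.5 .5826 .2252 .1911 183.5 .5756 .2248 .1776 183.5 .5678 .2243 .1647 183.5; python3 - <<'E'
from h import *
c=cam("scene"); big=cv2.resize(c["pixels"][120:340,180:360],None,fx=2.7,fy=2.7); cv2.imwrite("pics/s3.png",big[:,:,::-1])
E
```

```text
t 7.725 grasp [0.5995 0.2266 0.2153] ang -176.83 tilt z [ 0.001  0.001 -1.   ] F [ 3.  -0.1  2.9] w 0.028355120471480744 q6 0.3060736169007099
(np.float64(0.5899), np.float64(0.2257), np.float64(0.2035), np.float64(183.5)) slide cm [ 0.97 -0.04  1.18] spin -0.3
(np.float64(0.5826), np.float64(0.2252), np.float64(0.1911), np.float64(183.5)) slide cm [ 1.7  -0.05  2.42] spin -0.3
(np.float64(0.5756), np.float64(0.2248), np.float64(0.1776), np.float64(183.5)) slide cm [ 2.4  -0.06  3.77] spin -0.3
(np.float64(0.5678), np.float64(0.2243), np.float64(0.1647), np.float64(183.5)) slide cm [ 3.19 -0.06  5.05] spin -0.3
```

View pics/s3.png

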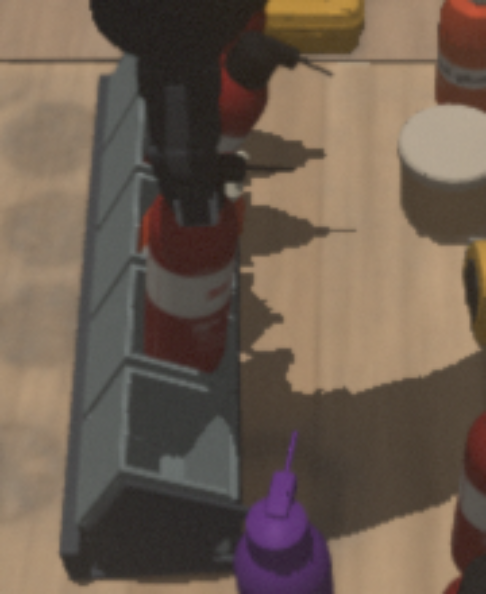

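Can is now tilting in the pocket under low force (~4 N). Continue along the path.

arm_command --pt "0.5 0 0.5" --pt "1.0 0 1.2" --pt "1.4 0 1.8" --pt "1.7 0 2.4" --pt "1.7 0 2.4" --spin '[0,0,0,0,0]'

```text
clock: 8.4
eef_pos: [0.5817, 0.2253, 0.1705]
tool_rot: [-0.028, 1.0, -0.0, -0.001]
ft_force: [2.9, -0.7, -2.3]
grip_width: 0.0285
grasp_force: 59.7
```

```bash
python3 go.py .5756 .2248 .1776 183.5 .5678 .2243 .1647 183.5 .5713 .2245 .1587 183.5
```

```text
t 8.4 grasp [0.5818 0.2253 0.1892] ang -176.84 tilt z [-0.002 -0.001 -1.   ] F [ 2.9 -0.7 -2.3] w 0.028491285988995762 q6 0.31424450245950614
(np.float64(0.5756), np.float64(0.2248), np.float64(0.1776), np.float64(183.5)) slide cm [ 0.61 -0.01  1.16] spin -0.3
(np.float64(0.5678), np.float64(0.2243), np.float64(0.1647), np.float64(183.5)) slide cm [ 1.39 -0.02  2.45] spin -0.3
(np.float64(0.5713), np.float64(0.2245), np.float64(0.1587), np.float64(183.5)) slide cm [ 1.04 -0.02  3.05] spin -0.3
```

arm_command --pt "0.3 0 0.6" --pt "0.7 0 1.2" --pt "1.1 0 1.9" --pt "1.4 0 2.4" --pt "1.4 0 2.4" --spin '[0,0,0,0,0]'

```text
clock: 9.02
eef_pos: [0.5687, 0.2247, 0.1473]
tool_rot: [-0.028, 1.0, -0.0, 0.0]
ft_force: [4.5, 0.6, -1.8]
grip_width: 0.0285
grasp_force: 59.3
```

```bash
python3 go.py .5713 .2245 .1587 183.5;python3 - <<'E'
from h import *
c=cam("scene"); big=cv2.resize(c["pixels"][120:340,180:360],None,fx=2.7,fy=2.7); cv2.imwrite("pics/s4.png",big[:,:,::-1])
E
```

```text
t 9.025 grasp [0.5687 0.2247 0.166 ] ang -176.85 tilt z [ 0. -0. -1.] F [ 4.5  0.6 -1.8] w 0.0284901653357736 q6 0.3213592634092432
(np.float64(0.5713), np.float64(0.2245), np.float64(0.1587), np.float64(183.5)) slide cm [-0.26 -0.03  0.73] spin -0.3
```

View pics/s4.png

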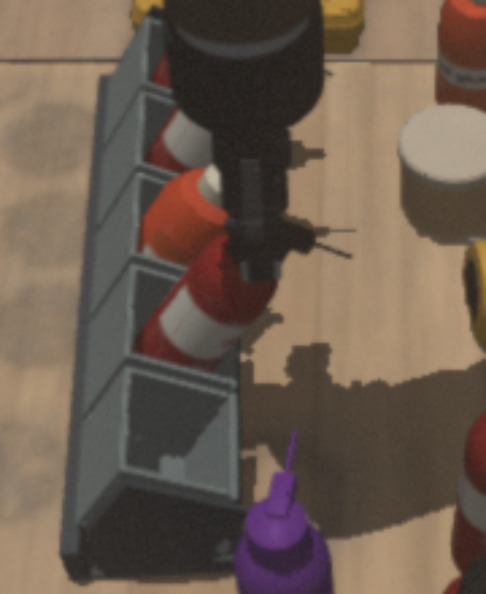

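The can leans in line with its pocket, nearly home. Push the last 7–9 mm.

arm_command --pt "-0.1 0 0.3" --pt "-0.25 0 0.6" --pt "-0.4 0 0.8" --pt "-0.45 0 0.9" --pt "-0.45 0 0.9" --spin '[0,0,0,0,0]'

```text
clock: 9.7
eef_pos: [0.5719, 0.225, 0.1422]
tool_rot: [-0.028, 1.0, 0.0, -0.0]
ft_force: [-6.9, -2.8, 18.3]
grip_width: 0.0286
grasp_force: 61.4
```

arm_command --pt "0 0 -0.2" --pt "0 0 -0.2" --pt "0 0 -0.2" --pt "0 0 -4" --pt "0 0 -9" --spin '[0,0,0,0,0]' --jaw 4.8

```text
clock: 10.32
eef_pos: [0.5717, 0.2245, 0.2271]
tool_rot: [-0.028, 1.0, -0.001, -0.003]
ft_force: [1.1, 0.1, -0.3]
grip_width: 0.0479
grasp_force: 0.0
```

```bash
python3 go.py .4306 .332 .26 140.3 ; python3 plan.py 2; python3 - <<'E'
from h import *
c=cam("scene"); big=cv2.resize(c["pixels"][120:400,180:420],None,fx=2.1,fy=2.1); cv2.imwrite("pics/s5.png",big[:,:,::-1])
E
```

```text
t 10.325 grasp [0.5718 0.2245 0.2458] ang -176.85 tilt z [-0.006 -0.002 -1.   ] F [ 1.1  0.1 -0.3] w 0.04786112803237194 q6 0.31902094511821416
(np.float64(0.4306), np.float64(0.332), np.float64(0.26), np.float64(140.3)) slide cm [13.52 11.51 -1.36] spin 42.9
30 -40 [-52.2 228.9] [0.5961 0.3022 0.2552]
30 4 [-31.5 190.1] [0.6167 0.3034 0.2164]
25 8 [-44.2 187.4] [0.6041 0.3027 0.2137]
20 15 [-54.1 181.7] [0.5942 0.3021 0.208 ]
15 24 [-63.  173.2] [0.5853 0.3015 0.1995]
10 36 [-70.3 160.8] [0.578  0.3011 0.1871]
5 48 [-77.4 147.3] [0.571  0.3007 0.1736]
0 58 [-85.1 134.4] [0.5633 0.3002 0.1607]
0 65 [-81.6 128.4] [0.5667 0.3004 0.1547]
```

View pics/s5.png

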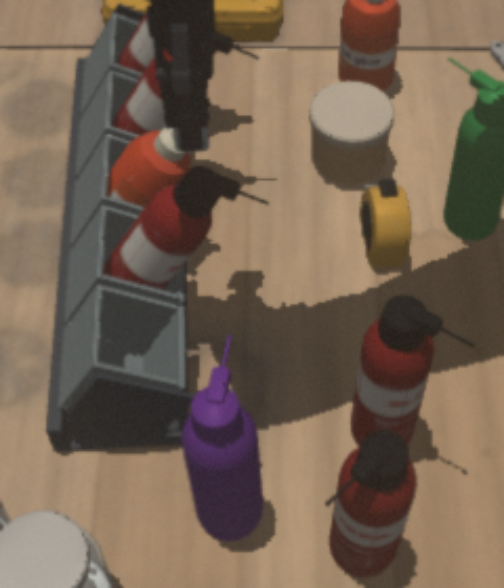

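First can seated (crop 150,230); two spares stand at (395,365) and (375,500). The middle one (395,365 – red, dark head) is next.

arm_command --pt "3 2.5 -1.4" --pt "7.5 6 -1.4" --pt "11.5 9.5 -1.4" --pt "13.5 11.5 -1.4" --pt "13.5 11.5 -1.4" --spin '[9,18,27,36,43]' --jaw 6

```text
clock: 11.0
eef_pos: [0.4299, 0.3338, 0.2423]
tool_rot: [0.341, 0.94, -0.0, -0.001]
ft_force: [-0.1, 0.0, 0.3]
grip_width: 0.0603
grasp_force: 0.0
```

```bash
python3 go.py .4306 .332 .154 140.3
```

```text
t 11.0 grasp [0.4299 0.3338 0.261 ] ang 140.13 tilt z [-0.001 -0.    -1.   ] F [-0.1  0.   0.3] w 0.06025250904663494 q6 1.3557173165660712
(np.float64(0.4306), np.float64(0.332), np.float64(0.154), np.float64(140.3)) slide cm [-0.17 -0.08 10.7 ] spin -0.2
```

arm_command --pt "-0.15 -0.1 3.5" --pt "-0.15 -0.1 7" --pt "-0.15 -0.1 9.5" --pt "-0.15 -0.1 10.6" --pt "-0.15 -0.1 10.6" --spin '[0,0,0,0,0]'

```text
clock: 11.62
eef_pos: [0.4321, 0.3303, 0.136]
tool_rot: [0.341, 0.94, -0.001, -0.001]
ft_force: [0.0, 0.2, -0.1]
grip_width: 0.06
grasp_force: 0.0
```

arm_command --pt "0 0 0" --pt "0 0 0" --pt "0 0 0" --pt "0 0 0" --pt "0 0 0" --spin '[0,0,0,0,0]' --jaw 0

```text
clock: 12.25
eef_pos: [0.4336, 0.3315, 0.1385]
tool_rot: [0.341, 0.94, 0.002, 0.001]
ft_force: [0.2, -0.3, 6.1]
grip_width: 0.0284
grasp_force: 59.7
```

```bash
python3 go.py .6167 .3034 .266 183.5
```

```text
t 12.25 grasp [0.4335 0.3314 0.1572] ang 140.15 tilt z [ 0.003  0.002 -1.   ] F [ 0.2 -0.3  6.1] w 0.028442817206082407 q6 1.3481253378866036
(np.float64(0.6167), np.float64(0.3034), np.float64(0.266), np.float64(183.5)) slide cm [-15.87   9.62 -10.83] spin -43.3
```

```bash
python3 - <<'E'
import numpy as np
d=np.load("s0.npz")
for n in("top","scene"):
    P=d[n+"P"].reshape(-1,3);I=d[n+"I"].reshape(-1,3).astype(int)
    m=(I[:,2]>I[:,1]+25)&(I[:,0]>I[:,1]+8)&(P[:,0]>.45)&(P[:,0]<.65)&(P[:,1]>.28)&(P[:,1]<.45)&(P[:,2]>.02)
    q=P[m]; print(n,len(q),q.min(0),q.max(0)); h=q[q[:,2]>.15]; print(h.min(0),h.max(0),h.mean(0)) if len(h) else 0
E
```

```text
top 1093 [0.5249839 0.354437  0.0200061] [0.57526416 0.42430557 0.16924014]
[0.53760816 0.354437   0.15059046] [0.56785094 0.4164355  0.16924014] [0.55064501 0.39606618 0.16288811]
scene 886 [0.53068451 0.35395943 0.1198271 ] [0.5754508  0.42661266 0.16905599]
[0.53920369 0.35395943 0.15114796] [0.56784316 0.41761678 0.16905599] [0.55294015 0.400435   0.16255057]
```

```bash
python3 - <<'E'
from h import *
d=np.load("s0.npz"); c=cam("scene"); t=cam("top")
print("shots",at_z(c,[(288,281),(287,292),(286,302)],.165), at_z(c,[(288,281)],.15))
big=np.hstack([cv2.resize(d["sceneI"][270:390,250:325],None,fx=4,fy=4,interpolation=2),cv2.resize(d["topI"][190:250,160:240],None,fx=5,fy=8,interpolation=2)])
cv2.imwrite("pics/purple.png",big[:,:,::-1])
E
```

```text
shots [[0.5468319  0.35766294 0.165     ]
 [0.547622   0.37468285 0.165     ]
 [0.54844043 0.38972104 0.165     ]] [[0.54767181 0.3482692  0.15      ]]
```

View pics/purple.png

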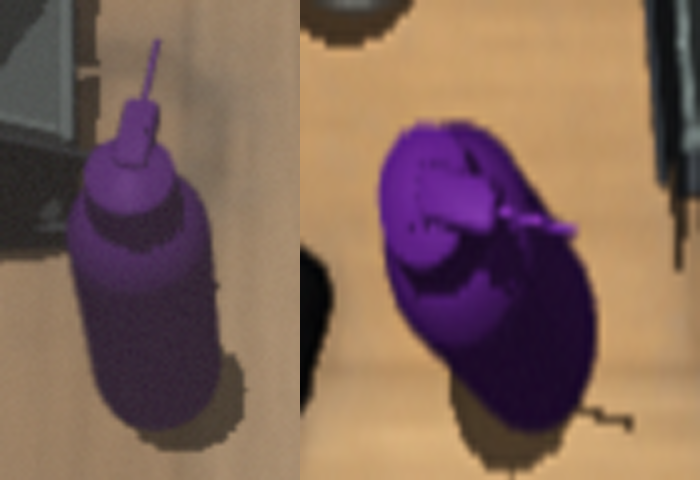

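The purple look-alike's straw tip ends near y=0.356, clear of the path. Lift and move.

arm_command --pt "0 0 -3" --pt "0 0 -7" --pt "-3 2 -10.6" --pt "-6.5 4 -10.8" --pt "-10 6 -10.8" --spin '[0,0,-8,-17,-26]'

```text
clock: 12.98
eef_pos: [0.5486, 0.3125, 0.2451]
tool_rot: [0.118, 0.993, 0.0, 0.0]
ft_force: [0.2, -0.2, -3.1]
grip_width: 0.0286
grasp_force: 60.1
```

```bash
python3 go.py .6185 .3034 .266 183.5
```

```text
t 12.975 grasp [0.5486 0.3125 0.2638] ang 166.48 tilt z [ 0.  0. -1.] F [ 0.2 -0.2 -3.1] w 0.02864916753901588 q6 0.7536942144115567
(np.float64(0.6185), np.float64(0.3034), np.float64(0.266), np.float64(183.5)) slide cm [-7.01  0.75 -0.22] spin -17.0
```

arm_command --pt "-3 0.3 -0.2" --pt "-6 0.6 -0.2" --pt "-7 0.75 -0.2" --pt "-7 0.75 -0.2" --pt "-7 0.75 -0.2" --spin '[-9,-17,-17,-17,-17]'

```text
clock: 13.6
eef_pos: [0.6167, 0.3032, 0.2461]
tool_rot: [-0.028, 1.0, -0.0, -0.001]
ft_force: [1.1, 0.2, -2.8]
grip_width: 0.0288
grasp_force: 60.2
```

```bash
python3 go.py .6185 .3034 .2200 183.5; python3 - <<'E'
from h import *
from scipy.optimize import least_squares
c=cam("scene"); P=cloud(c); I=c["pixels"].astype(int)
for z0 in(.13,.15,.17,.19,.21):
    m=(np.abs(P[...,0]-.615)<.06)&(np.abs(P[...,1]-.3034)<.06)&(np.abs(P[...,2]-z0)<.01)&(I[...,0]>1.7*I[...,1]) ; q=P[m][:,:2]
    if len(q)>15: print(z0,len(q),least_squares(lambda p:np.hypot(*(q-p).T)-.0245,[.61,.30],loss="soft_l1",f_scale=.002).x)
E
```

```text
t 13.6 grasp [0.6168 0.3032 0.2648] ang -176.83 tilt z [-0.002 -0.001 -1.   ] F [ 1.1  0.2 -2.8] w 0.028836883505346998 q6 0.4015001727317363
(np.float64(0.6185), np.float64(0.3034), np.float64(0.22), np.float64(183.5)) slide cm [-0.18  0.02  4.48] spin -0.3
0.13 345 [0.60073113 0.29464587]
0.15 148 [0.61420842 0.30658547]
0.17 45 [0.61446278 0.3066474 ]
0.21 92 [0.6145248  0.30513598]
```

arm_command --pt "-0.2 0 1.2" --pt "-0.2 0 2.4" --pt "-0.2 0 3.4" --pt "-0.2 0 4.4" --pt "-0.2 0 4.5" --spin '[0,0,0,0,0]'

```text
clock: 14.28
eef_pos: [0.6189, 0.303, 0.2003]
tool_rot: [-0.028, 1.0, -0.001, -0.001]
ft_force: [-0.3, -0.7, -3.7]
grip_width: 0.0285
grasp_force: 60.1
```

```bash
python3 go.py .6185 .3034 .2196 183.5 .6061 .3027 .2177 183.5 .5962 .3021 .212 183.5
```

```text
t 14.275 grasp [0.6189 0.303  0.219 ] ang -176.85 tilt z [-0.002 -0.001 -1.   ] F [-0.3 -0.7 -3.7] w 0.028495774947826208 q6 0.40021050805885605
(np.float64(0.6185), np.float64(0.3034), np.float64(0.2196), np.float64(183.5)) slide cm [ 0.04  0.05 -0.06] spin -0.3
(np.float64(0.6061), np.float64(0.3027), np.float64(0.2177), np.float64(183.5)) slide cm [1.28 0.04 0.14] spin -0.3
(np.float64(0.5962), np.float64(0.3021), np.float64(0.212), np.float64(183.5)) slide cm [2.27 0.04 0.71] spin -0.3
```

arm_command --pt "0.6 0 0.1" --pt "1.2 0 0.15" --pt "1.8 0 0.4" --pt "2.3 0 0.7" --pt "2.3 0 0.7" --spin '[0,0,0,0,0]'

```text
clock: 14.9
eef_pos: [0.5964, 0.3023, 0.1954]
tool_rot: [-0.028, 1.0, 0.0, 0.0]
ft_force: [3.1, 0.5, 1.9]
grip_width: 0.0284
grasp_force: 60.4
```

```bash
python3 go.py .5869 .3015 .2035 183.5 .5794 .3011 .1911 183.5; python3 - <<'E'
from h import *
np.set_printoptions(precision=3,suppress=True)
c=cam("scene"); P=cloud(c); I=c["pixels"].astype(int)
m=(np.abs(P[...,0]-.61)<.07)&(np.abs(P[...,1]-.31)<.05)&(P[...,2]>.07)&(I[...,0]>1.7*I[...,1])
q=P[m]; 
for z in np.arange(.08,.2,.02):
    s=q[np.abs(q[:,2]-z)<.01]
    if len(s)>10: print(z,len(s),s.min(0),s.max(0))
E
```

```text
t 14.9 grasp [0.5963 0.3023 0.2141] ang -176.83 tilt z [ 0.001  0.001 -1.   ] F [3.1 0.5 1.9] w 0.02839650870982025 q6 0.41364865679941204
(np.float64(0.5869), np.float64(0.3015), np.float64(0.2035), np.float64(183.5)) slide cm [ 0.95 -0.03  1.06] spin -0.3
(np.float64(0.5794), np.float64(0.3011), np.float64(0.1911), np.float64(183.5)) slide cm [ 1.7  -0.03  2.3 ] spin -0.3
0.08 81 [0.595 0.32  0.072] [0.637 0.333 0.09 ]
0.1 156 [0.59  0.318 0.09 ] [0.635 0.333 0.11 ]
0.12000000000000001 76 [0.604 0.316 0.11 ] [0.633 0.332 0.122]
0.16000000000000003 83 [0.578 0.309 0.16 ] [0.625 0.33  0.17 ]
0.18000000000000002 419 [0.576 0.3   0.17 ] [0.625 0.33  0.19 ]
```

arm_command --pt "0.5 0 0.5" --pt "1.0 0 1.1" --pt "1.4 0 1.7" --pt "1.7 0 2.3" --pt "1.7 0 2.3" --spin '[0,0,0,0,0]'

```text
clock: 15.58
eef_pos: [0.5787, 0.3008, 0.1704]
tool_rot: [-0.028, 1.0, -0.0, -0.001]
ft_force: [2.3, 1.9, -2.7]
grip_width: 0.0288
grasp_force: 59.2
```

```bash
python3 go.py .5648 .3002 .1647 183.5 .568 .3004 .1587 183.5
```

```text
t 15.575 grasp [0.5787 0.3008 0.1891] ang -176.84 tilt z [-0.002 -0.001 -1.   ] F [ 2.3  1.9 -2.7] w 0.028754316154459864 q6 0.42408571692163305
(np.float64(0.5648), np.float64(0.3002), np.float64(0.1647), np.float64(183.5)) slide cm [1.39 0.02 2.45] spin -0.3
(np.float64(0.568), np.float64(0.3004), np.float64(0.1587), np.float64(183.5)) slide cm [1.07 0.02 3.04] spin -0.3
```

arm_command --pt "0.3 0 0.6" --pt "0.7 0 1.2" --pt "1.1 0 1.9" --pt "1.4 0 2.4" --pt "1.4 0 2.4" --spin '[0,0,0,0,0]'

```text
clock: 16.2
eef_pos: [0.5657, 0.3003, 0.1475]
tool_rot: [-0.028, 1.0, -0.0, 0.0]
ft_force: [5.1, 1.0, -2.4]
grip_width: 0.0287
grasp_force: 59.1
```

arm_command --pt "-0.1 0 0.3" --pt "-0.25 0 0.6" --pt "-0.4 0 0.8" --pt "-0.45 0 0.9" --pt "-0.45 0 0.9" --spin '[0,0,0,0,0]'

```text
clock: 16.82
eef_pos: [0.5686, 0.3006, 0.1428]
tool_rot: [-0.028, 1.0, 0.001, -0.0]
ft_force: [-7.4, -3.4, 19.7]
grip_width: 0.0287
grasp_force: 61.7
```

Same seating signature (19.7 N at the floor). Release and retreat up.

arm_command --pt "0 0 -0.2" --pt "0 0 -0.2" --pt "0 0 -0.2" --pt "0 0 -4" --pt "0 0 -9" --spin '[0,0,0,0,0]' --jaw 4.5

```text
clock: 17.45
eef_pos: [0.5687, 0.2999, 0.2269]
tool_rot: [-0.028, 1.0, -0.001, -0.003]
ft_force: [0.6, 0.1, 0.9]
grip_width: 0.0449
grasp_force: 0.0
```

arm_command --pt "5 -5 -2" --pt "9 -9 -3" --pt "13 -13 -3" --pt "17 -17 -3" --pt "17 -17 -3" --spin '[0,0,0,0,0]'

```text
clock: 18.08
eef_pos: [0.4063, 0.1191, 0.2584]
tool_rot: [-0.026, 1.0, -0.0, -0.001]
ft_force: [1.3, 1.6, 0.3]
grip_width: 0.0446
grasp_force: 0.0
```

```bash
python3 - <<'E'
from h import *
c=cam("scene"); save(c,"s9.png"); print(get_obs()["eef_pos"])
P=cloud(c);I=c["pixels"].astype(int)
# seated check: fit each placed can's axis with a cylinder of known direction
w=.0604; ex=np.array([np.cos(w),np.sin(w),0]); ey=np.array([-np.sin(w),np.cos(w),0]); a=-.5*ex+[0,0,.866]; b=.866*ex+[0,0,.5]
for k in(-2,-1,1,2):
    s=np.array([.6574,.1536,.0263])+k*.076*ey; q=(P-s).reshape(-1,3); L=np.c_[q@b,q@ey,q@a]
    m=(np.abs(L[:,0])<.045)&(np.abs(L[:,1])<.036)&(L[:,2]>.07)&(L[:,2]<.25); L=L[m]; J=I.reshape(-1,3)[m]
    d=L[J.max(1)<60]; r=L[J[:,0]>1.8*J[:,1]]; print(k,"red top h",np.percentile(r[:,2],98),"dark h",np.percentile(d[:,2],[2,50,98]),"red u,v range",np.percentile(r[:,:2],[2,98],axis=0).round(4).tolist())
E
```

```text
[0.40860818 0.12055416 0.25881314]
-2 red top h 0.1366370750625785 dark h [0.13602878 0.15799374 0.16676185] red u,v range [[-0.0131, -0.0074], [0.0164, 0.0206]]
-1 red top h 0.1372227552824683 dark h [0.11008848 0.15703154 0.16765189] red u,v range [[-0.0168, -0.0076], [0.0179, 0.021]]
1 red top h 0.13700592793639954 dark h [0.1077909  0.15810015 0.16784745] red u,v range [[-0.0158, -0.01], [0.0179, 0.0245]]
2 red top h 0.13743599596778794 dark h [0.10915801 0.15797092 0.16805443] red u,v range [[-0.0166, -0.0105], [0.0176, 0.0248]]
```

View pics/s9.png

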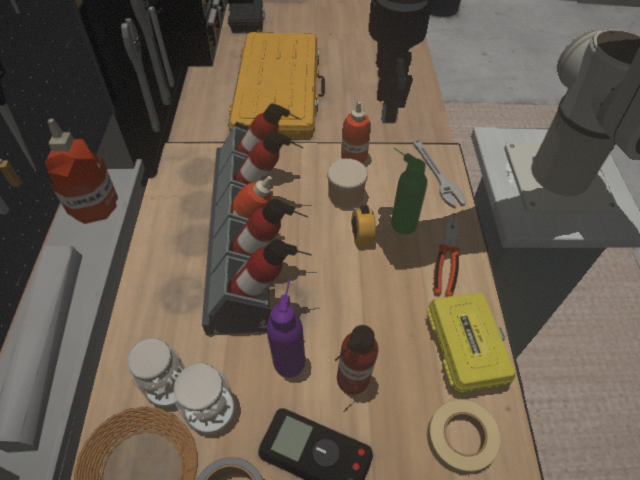

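All five pockets are filled. The placed cans, at (258,228) and (262,268), are at the same depth as the kept cans. The leftover spare stands upright at (358,360) and nothing else has moved.

```bash
python3 -c "from workcell import *;print(job_done())"
```

```text
the job is handed in; nothing more can be done
None
```

I put a spare can fully down into each of the two empty pockets, left the third spare upright on the bench and everything else where it was, and handed the job in at about 18 s of the 58 s allowed.

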